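# Seat the keyed specimen carrier in the stage hub and hold it down

## Robot

A 7-joint arm with a two-finger parallel gripper is mounted at the origin on the work surface. World frame = base frame: x ahead of the robot, y to its left, z up, the work surface at z = 0. Lengths are in m, angles in rad, forces in N, time in s.
With the tool pointing down it reaches from about 0.425 to 1.025 m from the base axis. Payload 3.6 kg.
Tool frame: the origin (TCP) lies between the finger pads; the fingertips stand 22 mm ahead of it and the grasp point (between the pads) lies 3 mm ahead of it (bot.tcp_to_tips is the distance from the TCP to the fingertips, in m); z points along the fingers, y is the direction in which the jaws open and shut (so a half turn about z gives the same grasp; the last joint's range is limited). The gripper opens to 85 mm and grips with 20 to 120 N. Pads are 22 mm wide; open, the fingers measure 114 mm over their backs; the gripper's body (76 mm by 85 mm) begins 54 mm behind the grasp point. The pads swing forward as they close: fully open they stand 13 mm farther back than shut.
Start: joints at [1.25, 0.591, 0.048, 1.609, -0.033, 0.943, -0.034], TCP at [0.164, -0.706, 0.253] pointing down, gripper open.
Joint ranges: [-2.69, 2.69], [-0.47, 2.24], [-1.27, 1.36], [0.19, 2.51], [-1.53, 4.68], [0.08, 2.07], [-3.09, 3.09]. Speed limits (rad/s): [2.57, 2.57, 3.14, 3.14, 3.14, 3.14, 3.14].

## Interface

Orientations are given as a rotation vector (axis times angle).
In Python, from station import bot gives the robot as it stands. Calls block until the motion is done:
- bot.movep(position, orientation): joint-space move of the TCP to a pose.
- bot.move_linear(position, orientation=None, v=0.15): straight line of the TCP; orientation=None keeps the orientation; v is the mean speed in m/s.
- bot.movej(angles): joint-space move.
- bot.set_gripper(opening, effort=None): finger opening in m; effort is the grip in N (None keeps the last); returns when the fingers have stopped.
- bot.dwell(seconds).
- bot.ik(position, orientation): joint angles nearest the present ones, or None.
- bot.read_camera(name): name is "scene" or "top" or "wrist"; returns the picture (400x640x3 uint8, red, green, blue); there is no depth.
- bot.camera_model(name): a dict with "fov_y" (degrees; the focal length in pixels is half the picture's height over the tangent of half this angle, whatever the lens; pixels are square), "cx", "cy" (the principal point, pixels), "extrinsics" (4x4, takes a point from camera to world coordinates). Camera axes: x right, y up, looking along -z (the intrinsics and any distortion apply to the point x, -y, -z); pixel columns grow to the right and rows downward; lengths in m; the calibration is good to about 2 mm. A picture is of the moment at which its call begins: read the wrist's pose just before it. camera_model takes no time and is no camera call; for the wrist camera it gives the pose at the moment of the call.
A pose or a line that the arm cannot do raises bot.IKError and nothing moves.
- bot.job_done(): hands the job in, once; it reports no verdict.
Trained networks look in the newest picture that a camera, given by its name, has taken for a name from the list of things; names that differ only in an ending like _2 or _b are one class to them, and where a whole thing is asked for, a point or a joint stands for the part that bears it (a point fixed in the world has none). Each returns a list of dicts, best first, with "score" (0 to 1); they miss things now and then, are a little off and sometimes report something else, mostly with a low value. They report only what shows in the picture. A call takes as long as a camera call. They do not tell look-alikes from the thing itself.
- bot.find_in(camera, query): "xy" ([column, row] in pixels, amid what is visible of it).
- bot.trace(camera, query): "pixels" (400x640 bool, what is visible of it) and "xy" ([column, row] in pixels, amid what is visible of it).
Readings, each from a call of its own:
- bot.get_time_s(): time.
- bot.get_qpos(): joint angles.
- bot.get_qd(): joint speeds.
- bot.get_effort(): joint torques, N m.
- bot.get_tcp_pos(): TCP position.
- bot.get_tcp_rot(): TCP orientation.
- bot.get_contact_force(): force on the tool from outside, world axes, zero at the start.
- bot.get_ft_torque(): the same for the moment, N m.
- bot.get_grip_width(): finger opening in m.
Only numpy, scipy, OpenCV 4.12 (cv2) and the standard library are available. Lean on these libraries where they do the work, as an engineer would, in place of code of your own. Each camera call takes 0.05 s, during which the arm holds its last target.

## Task

Lift the specimen carrier with the bail handle (the one with the key on its stem) out of its parking cup, start the tip of its stem in the bore of the stage's hub, and turn it until the key slips into the keyway. Keep pushing down against the spring until the flange is fully home, flush on the hub's face, and finish like that: handle still gripped and the carrier held pressed down, so that I can tighten the clamp screw. Leave the other things on the bench where they are.

Things in the scene. Friction and masses are not known exactly. Their poses are not given: they have to be found in the camera images.
- carrier: Keyed carrier, loose, 190 to 310 g, parked in a cup. Origin: centre of the UNDERSIDE of its aluminium flange (64 mm across, 8 thick), z up. Steel stem below, 20 mm dia, 34 long. Key on the stem's +x side, 6 mm wide, out to 17 mm from the axis, from the flange down 22 mm; the last 12 mm of stem are plain. A square tab on the rim (+x, 42 mm from the axis) shows the key's side from above.
- handle (a point): Centre of the carrier's black bail handle, 44 mm above the flange's underside; axes as the carrier's. A straight bar along x, 56 mm long, 12 mm wide (y), 12 mm high, on 8 mm posts at x = +-24 mm; 30 mm free between bar and flange. Pinch it across y from above.
- stem_tip (a point): Centre of the stem's lower end, 34 mm below the flange's underside. The last 4 mm taper from 20 to 14 mm diameter.
- stage: Fixed black block 110 x 110 x 30 mm with a steel hub, 52 mm across, up to 75 mm above the bench. Origin under its centre, z up. Upright bore 22.5 mm dia; one keyway on the +x side, a slot 8.5 mm wide through the hub's wall over its full height. The carrier enters only with its +x (key) along the stage's +x, within about 0.1 rad; else the key rests on the hub's face with the tip 12 mm deep.
- hub_face (a point): Centre of the hub's flat top face, at the mouth of the bore, 75 mm above the bench; axes as the stage's. Fully home, the flange's underside lies on this face (the carrier's origin coincides with this point). A small clamp screw stands out of the hub's +y side, to 48 mm from the axis and 60 mm above the bench.
- ejector (a joint): Spring-loaded ejector pin in the bore, pressed down by the stem's tip: 0 when up (its top 22 mm below the hub's face), 0.012 m when the carrier is fully home (hard stop 0.015). The spring pushes up with 5 N at 0 and 11 N at 0.012 m, more than the carrier's weight: let go, the carrier rises again.
- cup_a: Parking cup, fixed: aluminium tube 68 mm across outside, 48 mm inside, top 50 mm above the bench, on a foot 84 mm across. Origin under its centre. A carrier's flange rests on its rim, the stem hanging free inside. Either cup may hold the keyed carrier.
- cup_b: The other parking cup, the same as cup_a.
- plain_carrier: The bystander carrier: the same flange and plain 20 mm stem but no key, no tab, and a round knob (28 mm across, top 40 mm above the flange's underside) in place of the bail. Origin at the centre of the flange's underside. Stands in the other cup; leave it.
- lens_tube: Bystander: black stepped lens tube standing upright, 48 mm across, 80 mm tall; origin under its centre.
- cuvette_box: Bystander: grey open box 70 x 110 x 30 mm with four glass cuvettes (tops 50 mm up); origin under its centre.
- driver: Bystander: black-handled screwdriver lying on the bench, between the robot and the stage; origin on its length, at bench height.
- vial: Bystander: small amber jar, 36 mm across, 70 mm tall; origin under its centre.
- rod_clamp: Bystander: dark steel clamp block 40 x 30 x 30 mm with a short pin; origin under its centre.
- lens_ring: Bystander: flat black ring, 52 mm across, 12 mm tall; origin under its centre.
Things that resemble listed ones, but are neither listed nor needed, are in the scene too. Leave any blue look-alike of the carrier alone.

How it is judged:
By the outcome, as a careful person would: the job done as asked, in the order asked, and still so for the second after the job is handed in, while the arm keeps its last pose, push and grip.
It also fails if it takes over 42 s, if anything falls off the work surface, if the arm or the gripper's body presses on something with over 40 N, if the wrist force passes 120 N, or if a joint passes its speed limit or range.

## Working session

There is one attempt and no reset: what is moved stays moved. The work goes in short steps, each a Python script; the robot and the scene stay as the last script left them, time stands still between calls to the robot, and variables do not carry over. Pictures are saved under pics/ and viewed, and the job is handed in when it is done.

```bash
ls; mkdir -p pics
python3 - <<'E'
from station import bot
import cv2,numpy as np
for n in ["scene","top","wrist"]:
    im=bot.read_camera(n); cv2.imwrite(f"pics/{n}0.png",im[:,:,::-1])
    m=bot.camera_model(n); print(n,{k:(np.round(v,4).tolist() if k=="extrinsics" else v) for k,v in m.items()})
    for q in ["carrier","stage","cup_a","plain_carrier"] :
        print(q,[(np.round(d["xy"]).tolist(),round(d["score"],2)) for d in bot.find_in(n,q)])
print(bot.get_time_s(),bot.get_tcp_rot(),bot.get_contact_force())
E
```

```text
pics
scene {'fov_y': 55.854184692877524, 'cx': 322.50435044139266, 'cy': 200.50846651459014, 'extrinsics': [[0.8715, -0.2601, 0.4157, 0.9704], [0.4901, 0.4353, -0.7552, -0.7471], [0.0155, 0.8619, 0.5068, 0.6047], [0.0, 0.0, 0.0, 1.0]]}
carrier [([218.0, 250.0], 0.79), ([265.0, 260.0], 0.72), ([290.0, 236.0], 0.67)]
stage [([322.0, 218.0], 0.77), ([396.0, 219.0], 0.24)]
cup_a [([264.0, 276.0], 0.95), ([340.0, 186.0], 0.65), ([239.0, 232.0], 0.26)]
plain_carrier [([339.0, 176.0], 0.45), ([237.0, 231.0], 0.43)]
top {'fov_y': 49.15874597506916, 'cx': 322.67550326524935, 'cy': 193.82104292941722, 'extrinsics': [[-0.0215, 0.9948, -0.0997, 0.4148], [-0.9996, -0.0195, 0.0219, 0.0192], [0.0198, 0.1001, 0.9948, 1.3507], [0.0, 0.0, 0.0, 1.0]]}
carrier [([393.0, 194.0], 0.94), ([354.0, 203.0], 0.92), ([399.0, 237.0], 0.69)]
stage [([304.0, 199.0], 0.76)]
cup_a [([242.0, 222.0], 0.8), ([382.0, 205.0], 0.63), ([290.0, 242.0], 0.48)]
plain_carrier [([234.0, 214.0], 0.91)]
wrist {'fov_y': 66.76264974548339, 'cx': 317.7380837200169, 'cy': 196.35696341155747, 'extrinsics': [[0.2267, 0.926, 0.3018, 0.2404], [-0.974, 0.2157, 0.0696, -0.6887], [-0.0007, -0.3097, 0.9508, 0.3746], [0.0, 0.0, 0.0, 1.0]]}
carrier []
stage []
cup_a []
plain_carrier []
0.75 [3.12109842e+00 3.57070499e-01 4.11006664e-05] [ 0.25952665 -0.0661365   0.23913246]
```

View pictures.

View pics/scene0.png

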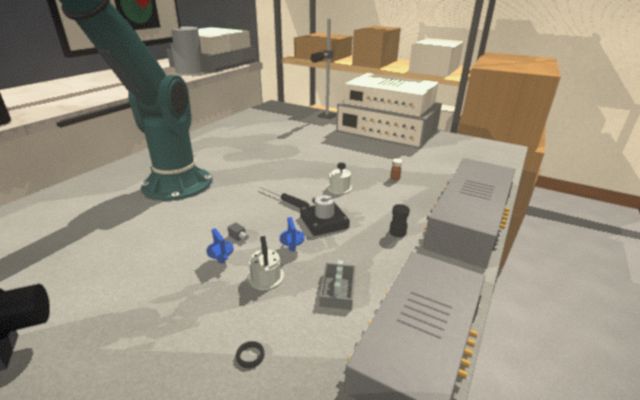

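View pics/top0.png

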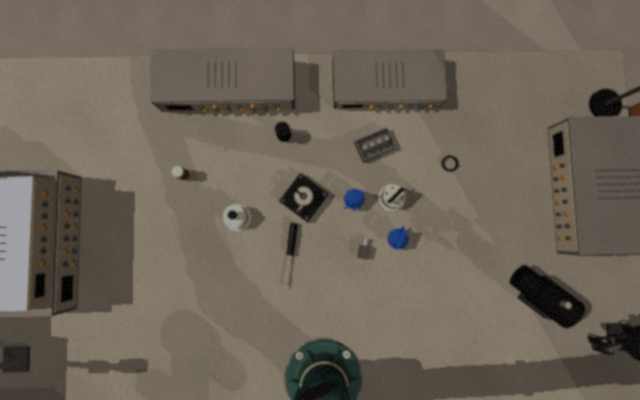

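Run:
```python
import cv2
t=cv2.imread("pics/top0.png");s=cv2.imread("pics/scene0.png")
cv2.imwrite("pics/topc.png",cv2.resize(t[150:290,210:430],None,fx=3.6,fy=3.6,interpolation=cv2.INTER_CUBIC))
cv2.imwrite("pics/scenec.png",cv2.resize(s[140:310,190:410],None,fx=3.5,fy=3.5,interpolation=cv2.INTER_CUBIC))
```

```text
(no output)
```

View pics/topc.png

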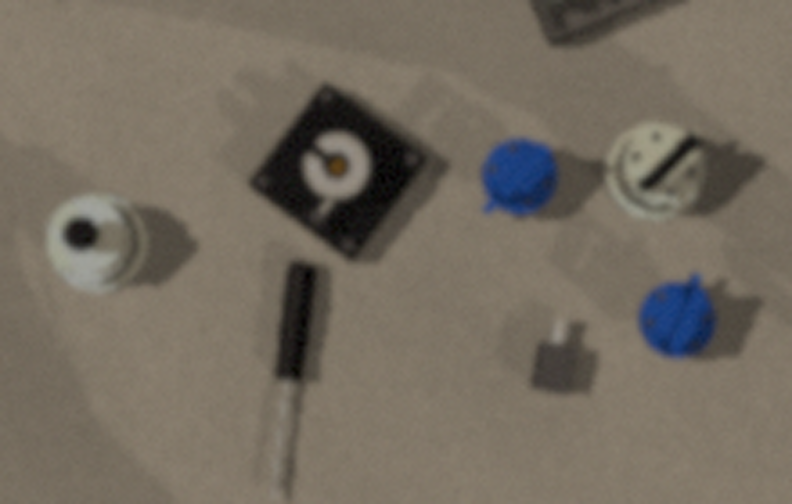

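View pics/scenec.png

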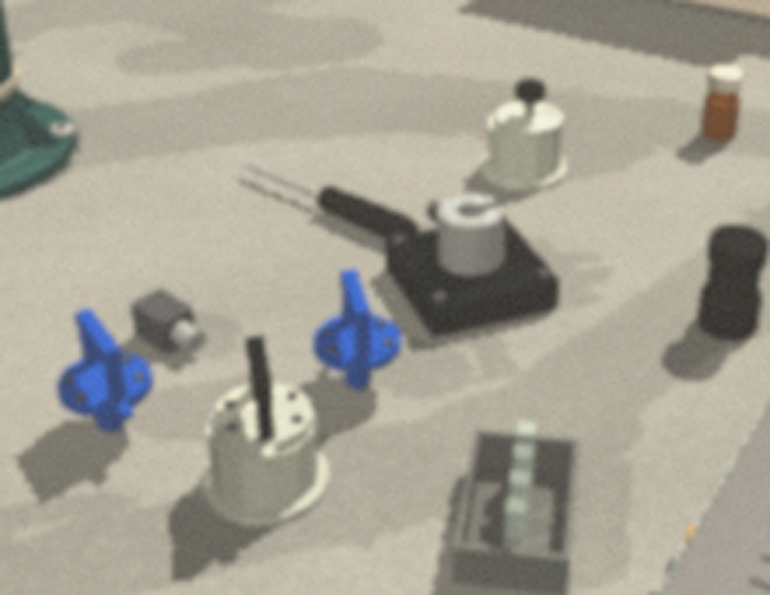

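```bash
cat > h.py <<'E'
from station import bot
import numpy as np, cv2
from scipy.spatial.transform import Rotation as R
def K(m):
    f=200/np.tan(np.radians(m["fov_y"])/2); return f,m["cx"],m["cy"]
def back(m,px,z):
    f,cx,cy=K(m); E=np.array(m["extrinsics"])
    d=E[:3,:3]@np.array([(px[0]-cx)/f,-(px[1]-cy)/f,-1]); o=E[:3,3]
    return o+d*(z-o[2])/d[2]
def proj(m,p):
    f,cx,cy=K(m); E=np.array(m["extrinsics"]); c=E[:3,:3].T@(np.asarray(p)-E[:3,3])
    return np.array([cx+f*c[0]/-c[2], cy-f*c[1]/-c[2]])
def down(yaw):  # tool z down; tool x axis at heading yaw
    c,s=np.cos(yaw),np.sin(yaw)
    return R.from_matrix(np.array([[c,s,0],[s,-c,0],[0,0,-1]]).T.T).as_rotvec()
E
python3 - <<'E'
from h import *
m=bot.camera_model("top")
def c(x,y): return (210+x/3.6,150+y/3.6)
for n,px,z in [("hub",c(337,165),.075),("slot",c(312,152),.075),("screw",c(320,212),.06),("bar1",c(643,187),.1),("bar2",c(697,143),.1),("flange",c(657,165),.058),("blue1",c(520,177),.05),("blue2",c(678,318),.05),("plain knob",c(80,232),.09)]:
    print(n,back(m,px,z).round(4))
T=R.from_rotvec(bot.get_tcp_rot()).as_matrix(); w=bot.camera_model("wrist"); E=np.array(w["extrinsics"])
print("Rtcp",T.round(3)); print("cam in tool",(T.T@(E[:3,3]-bot.get_tcp_pos())).round(4)); print((T.T@E[:3,:3]).round(3))
print(R.from_rotvec(down(0)).as_matrix().round(2))
E
```

```text
hub [0.5379 0.0472 0.075 ]
slot [0.5489 0.0673 0.075 ]
screw [0.5008 0.0621 0.06  ]
bar1 [ 0.513  -0.1975  0.1   ]
bar2 [ 0.5475 -0.2423  0.1   ]
flange [ 0.5343 -0.2171  0.058 ]
blue1 [ 0.5273 -0.104   0.05  ]
blue2 [ 0.4079 -0.2312  0.05  ]
plain knob [0.4867 0.2527 0.09  ]
Rtcp [[ 0.974  0.226  0.   ]
 [ 0.226 -0.974 -0.   ]
 [ 0.     0.    -1.   ]]
cam in tool [ 0.0787  0.0002 -0.1212]
[[ 0.001  0.951  0.31 ]
 [ 1.    -0.001  0.   ]
 [ 0.001  0.31  -0.951]]
[[ 1.  0.  0.]
 [ 0. -1. -0.]
 [ 0.  0. -1.]]
```

Run:
```python
from h import *
for p,y in [((.53,-.22,.28),-52),((.53,-.22,.28),128),((.53,-.22,.28),68),((.538,.047,.28),60),((.538,.047,.28),240)]:
    q=bot.ik(p,down(np.radians(y))); print(y,None if q is None else np.round(q,2))
bot.movep((.53,-.22,.28),down(np.radians(128)))
m=bot.camera_model("wrist"); im=bot.read_camera("wrist"); cv2.imwrite("pics/w1.png",im[:,:,::-1])
np.savez("w1.npz",im=im,**m)
for q in ["carrier","handle","cup_a"]:
    print(q,[(np.round(d["xy"]).tolist(),round(d["score"],2)) for d in bot.find_in("wrist",q)])
print(bot.get_time_s())
```

```text
-52 [ 0.14  0.38  0.24  1.94 -0.12  0.84 -2.04]
128 [ 0.73  0.42 -0.56  1.91  0.28  0.89  0.69]
68 [ 0.56  0.39 -0.33  1.92  0.16  0.86 -0.23]
60 [ 0.21  0.36 -0.49  1.98  0.22  0.85 -0.93]
240 [ 0.6   0.52 -1.07  1.97  0.55  0.98  1.88]
carrier [([226.0, 106.0], 0.93), ([312.0, 146.0], 0.69), ([324.0, 174.0], 0.57)]
handle [([379.0, 84.0], 0.88), ([224.0, 107.0], 0.64), ([323.0, 171.0], 0.55), ([438.0, 210.0], 0.4)]
cup_a [([313.0, 144.0], 0.75)]
3.1333
```

View pics/w1.png

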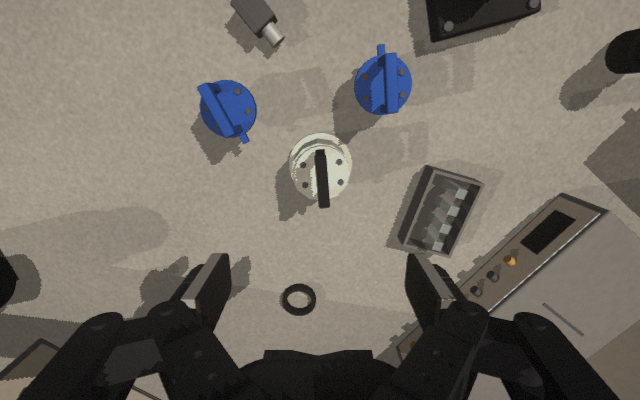

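Run:
```python
import cv2
t=cv2.imread("pics/w1.png")
cv2.imwrite("pics/w1c.png",cv2.resize(t[120:225,270:375],None,fx=5.7,fy=5.7,interpolation=cv2.INTER_CUBIC))
```

```text
(no output)
```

View pics/w1c.png

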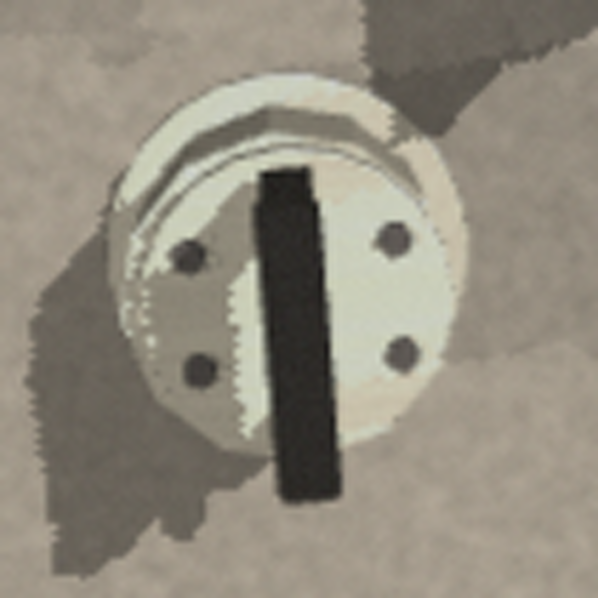

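Run:
```python
from h import *
m=bot.camera_model("wrist")
def c(x,y): return (270+(x+.5)/5.7-.5,120+(y+.5)/5.7-.5)
a,b=back(m,c(285,175),.1),back(m,c(310,497),.1)
print(a,b,np.linalg.norm(a-b),np.degrees(np.arctan2(*(b-a)[1::-1])),(a+b)/2)
ctr=(a+b)/2
bot.movep((ctr[0],ctr[1],.22),down(np.radians(-52)))
m=bot.camera_model("wrist"); im=bot.read_camera("wrist"); cv2.imwrite("pics/w2.png",im[:,:,::-1])
cv2.imwrite("pics/w2c.png",cv2.resize(im[60:260,220:420,::-1],None,fx=3,fy=3,interpolation=cv2.INTER_CUBIC))
tr=bot.trace("wrist","handle"); print([(np.round(d["xy"]),round(d["score"],2),d["pixels"].sum()) for d in tr])
print(bot.get_time_s(),bot.get_tcp_pos())
```

```text
[ 0.51235953 -0.19656585  0.1       ] [ 0.55283445 -0.24074346  0.1       ] 0.05991561326704266 -47.50450933310615 [ 0.53259699 -0.21865465  0.1       ]
[(array([412., 235.]), 0.92, np.int64(2486)), (array([252., 261.]), 0.63, np.int64(2671)), (array([319., 174.]), 0.6, np.int64(3662))]
4.95 [ 0.53227267 -0.21885881  0.21968144]
```

View pics/w2c.png

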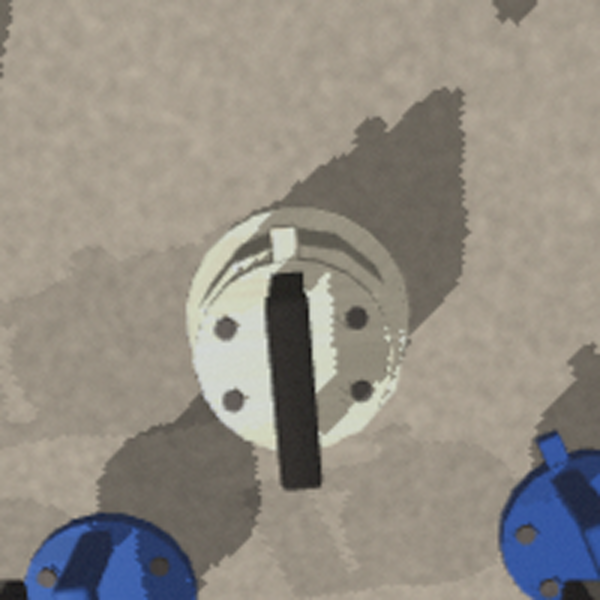

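View pics/w2.png

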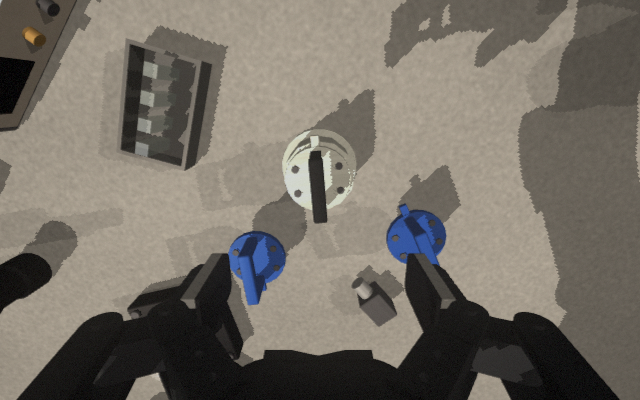

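```bash
python3 - <<'E'
from h import *
m=bot.camera_model("wrist")
def c(x,y): return (220+(x+.5)/3-.5,60+(y+.5)/3-.5)
a,b=back(m,c(288,297),.1),back(m,c(301.5,487.5),.1)
print("w2",a,b,np.linalg.norm(a-b),np.degrees(np.arctan2(*(a-b)[1::-1])),(a+b)/2)
# w1
d=np.load("w1.npz"); m1={k:d[k] for k in ["fov_y","cx","cy","extrinsics"]}
c1=lambda x,y:(270+(x+.5)/5.7-.5,120+(y+.5)/5.7-.5)
a,b=back(m1,c1(288,201),.1),back(m1,c1(310,495),.1)
print("w1",np.linalg.norm(a-b),np.degrees(np.arctan2(*(b-a)[1::-1])),(a+b)/2)
m=bot.camera_model("wrist")
print("tab",back(m,c(284,242),.058))
E
python3 - <<'E'
import cv2
t=cv2.imread("pics/w2.png")
cv2.imwrite("pics/w2d.png",cv2.resize(t[130:230,270:370],None,fx=6,fy=6,interpolation=cv2.INTER_CUBIC))
E
```

```text
w2 [ 0.55294661 -0.24373528  0.1       ] [ 0.5160095  -0.20260201  0.1       ] 0.05528377675821021 -48.076600286071695 [ 0.53447805 -0.22316864  0.1       ]
w1 0.05491043856859921 -47.73211516158888 [ 0.53378262 -0.22107295  0.1       ]
tab [ 0.55964442 -0.24983106  0.058     ]
```

View pics/w2d.png

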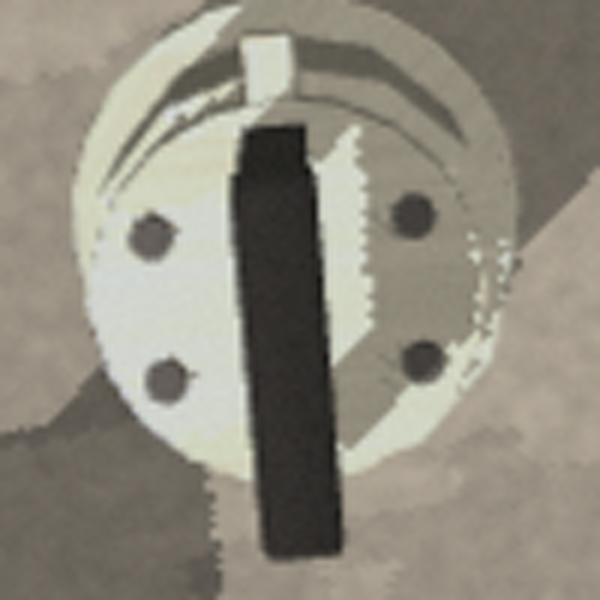

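Run:
```python
from h import *
o=down(np.radians(-48)); p=np.array([.5341,-.2221])
bot.set_gripper(.045,80)
bot.movep((*p,.15),o)
print(bot.get_contact_force().round(2))
bot.move_linear((*p,.097),v=.08)
print(bot.get_contact_force().round(2),bot.get_tcp_pos().round(4))
bot.set_gripper(0.0,80)
print("w",bot.get_grip_width(),bot.get_contact_force().round(2))
bot.move_linear((*p,.27),v=.12)
print("w",bot.get_grip_width(),bot.get_contact_force().round(2),bot.get_tcp_pos().round(4))
# look at stage: hub 0.12 ahead along tool x at yaw 60
psi=np.radians(60); h=np.array([.538,.047]); u=np.array([np.cos(psi),np.sin(psi)])
t=h-.10*u
print(t, bot.ik((*t,.27),down(psi)))
bot.movep((*t,.27),down(psi))
bot.dwell(.2)
m=bot.camera_model("wrist"); im=bot.read_camera("wrist"); cv2.imwrite("pics/w3.png",im[:,:,::-1]); np.savez("w3.npz",im=im,**m)
print(proj(m,[.538,.047,.075]),bot.get_time_s())
```

```text
[-0.89 -0.71  0.36]
[ 1.16 -0.05  0.65] [ 0.5341 -0.2224  0.0971]
w 0.010496935679905312 [1.08 1.77 2.06]
w 0.010232027933668128 [-0.64  0.43 -2.85] [ 0.5337 -0.2218  0.2692]
[ 0.488      -0.03960254] [-0.66306433  0.37062508  0.84970124  2.13577742 -0.39137983  0.79398037
 -0.09035906]
[317.31851863  73.61240405] 9.95
```

View pics/w3.png

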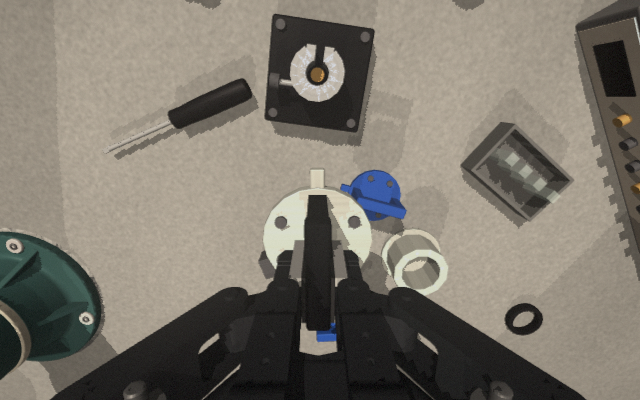

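Run:
```python
import cv2
t=cv2.imread("pics/w3.png")
cv2.imwrite("pics/w3c.png",cv2.resize(t[5:140,250:385],None,fx=4.4,fy=4.4,interpolation=cv2.INTER_CUBIC))
cv2.imwrite("pics/w3d.png",cv2.resize(t[160:360,217:417],None,fx=3,fy=3,interpolation=cv2.INTER_CUBIC))
```

```text
(no output)
```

View pics/w3c.png

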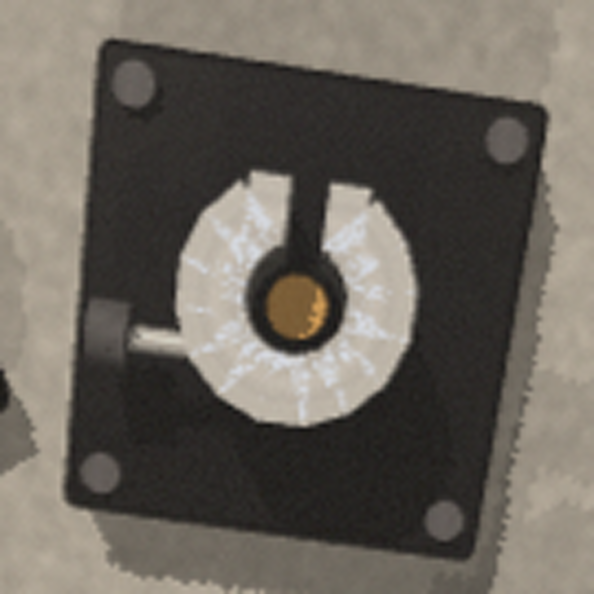

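View pics/w3d.png

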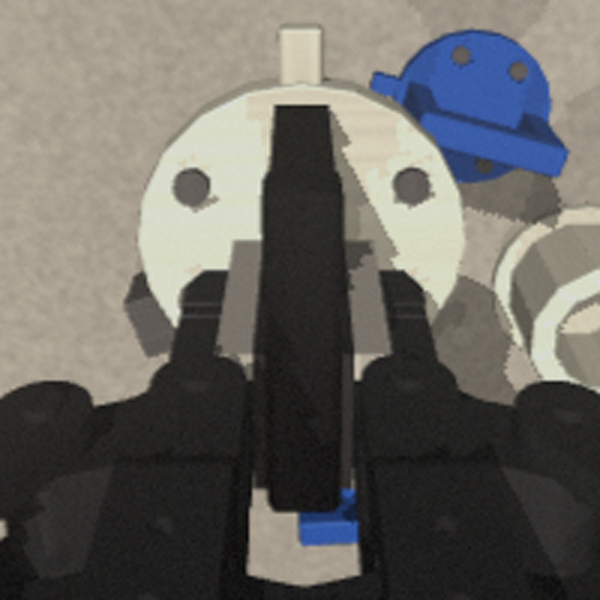

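Run:
```python
from h import *
from scipy.optimize import least_squares
m=bot.camera_model("wrist"); tp=bot.get_tcp_pos(); Rt=R.from_rotvec(bot.get_tcp_rot()).as_matrix()
c=lambda x,y:(250+(x+.5)/4.4-.5,5+(y+.5)/4.4-.5)
B=lambda P,z:np.array([back(m,c(*p),z) for p in P])
def fit(P):
    r=least_squares(lambda v:np.hypot(P[:,0]-v[0],P[:,1]-v[1])-v[2],[.54,.05,.02]); return r.x,np.abs(r.fun).max()
print("rim",fit(B([(175,297),(417,290),(300,428),(252,170),(372,188),(205,390),(390,378)],.075)))
print("bore",fit(B([(246,300),(348,297),(297,353),(262,336),(333,336),(258,268),(337,265)],.075)))
k=B([(311,178),(305,250)],.075); d=k[0]-k[1]; print("slot ang",np.degrees(np.arctan2(d[1],d[0])))
C=B([(102,40),(547,105),(472,557),(66,503)],.030)
print("block ctr",C.mean(0),[ (np.linalg.norm(C[i]-C[i-1]).round(4), np.degrees(np.arctan2(*(C[i]-C[i-1])[1::-1])).round(1)) for i in range(4)])
e=lambda x,y:(217+(x+.5)/3-.5,160+(y+.5)/3-.5)
for n,p,z in [("bar+",(302,175),tp[2]+.003),("bar-",(306,511),tp[2]+.003),("tab",(301,28),tp[2]-.003-.044+.008),("tabin",(301,83),tp[2]-.003-.044+.008),("flL",(138,225),tp[2]-.039),("flR",(465,225),tp[2]-.039)]:
    print(n,(Rt.T@(back(m,e(*p),z)-tp)).round(4))
print(tp)
```

```text
rim (array([0.53788202, 0.04840063, 0.02708284]), np.float64(0.0007053783179776889))
bore (array([0.53827147, 0.04798769, 0.01100522]), np.float64(0.00033005672520086335))
slot ang 54.824983737096595
block ctr [0.53808816 0.04823329 0.03      ] [(np.float64(0.1078), np.float64(52.3)), (np.float64(0.1075), np.float64(-37.4)), (np.float64(0.1079), np.float64(-127.4)), (np.float64(0.108), np.float64(142.5))]
bar+ [ 0.0308 -0.0006 -0.003 ]
bar- [-0.0269  0.     -0.003 ]
tab [ 0.0422 -0.0009  0.039 ]
tabin [ 0.0319 -0.0009  0.039 ]
flL [ 0.0033 -0.0323  0.039 ]
flR [0.0034 0.0308 0.039 ]
[ 0.48817316 -0.04041762  0.26986156]
```

```bash
cat >> h.py <<'E'
HUB=np.array([.5381,.0482]); YS=np.radians(52.7); OFF=np.array([.001,-.0006])
def tgt(yaw,z,dx=(0,0)):
    M=R.from_rotvec(down(yaw)).as_matrix()[:2,:2]
    return (*(HUB+np.array(dx)-M@OFF),z),down(yaw)
def st(s):
    f=bot.get_contact_force(); print(s,"F",f.round(2),"M",bot.get_ft_torque().round(2),"p",bot.get_tcp_pos().round(4),"yaw",np.degrees(np.arctan2(*R.from_rotvec(bot.get_tcp_rot()).as_matrix()[1::-1,0])).round(1),"t",round(bot.get_time_s(),2)); return f
E
python3 - <<'E'
from h import *
y=YS+.35
bot.movep(*tgt(y,.27)); bot.dwell(.2)
bot.move_linear(*tgt(y,.175),v=.08); bot.dwell(.2); f0=st("above")
for z in (.155,.152,.149,.147):
    bot.move_linear(*tgt(y,z),v=.03); f=st(z)
    if abs(f[2]-f0[2])>6 or np.hypot(*(f-f0)[:2])>6: print("stop"); break
im=bot.read_camera("wrist"); cv2.imwrite("pics/w4.png",im[:,:,::-1])
im=bot.read_camera("scene"); cv2.imwrite("pics/s4.png",cv2.resize(im[120:270,230:430,::-1],None,fx=4,fy=4,interpolation=cv2.INTER_CUBIC))
E
```

```text
above F [-0.22  0.96 -2.36] M [-0.03 -0.    0.01] p [0.5386 0.0471 0.1754] yaw 72.8 t 12.18
0.155 F [-0.37  0.26 -2.76] M [ 0.01  0.01 -0.01] p [0.5385 0.047  0.155 ] yaw 72.7 t 12.99
0.152 F [ 0.66  0.1  -3.13] M [ 0.05  0.01 -0.05] p [0.5383 0.0471 0.1519] yaw 72.8 t 13.24
0.149 F [-0.53  0.48 -3.7 ] M [-0.01 -0.01 -0.04] p [0.5382 0.0471 0.1488] yaw 72.8 t 13.49
0.147 F [-0.09 -0.08 -2.52] M [-0.05  0.02  0.06] p [0.5383 0.0471 0.1469] yaw 72.8 t 13.74
```

View pics/w4.png

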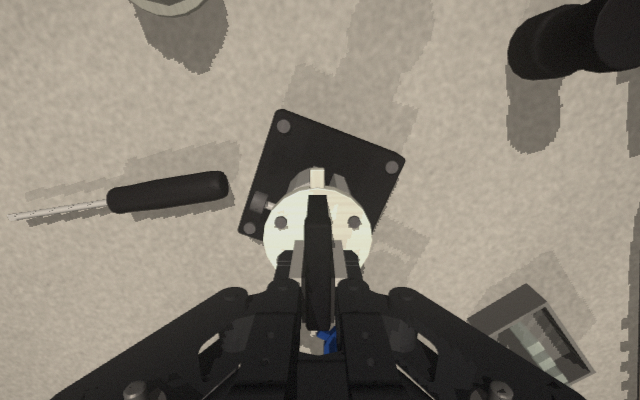

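View pics/s4.png

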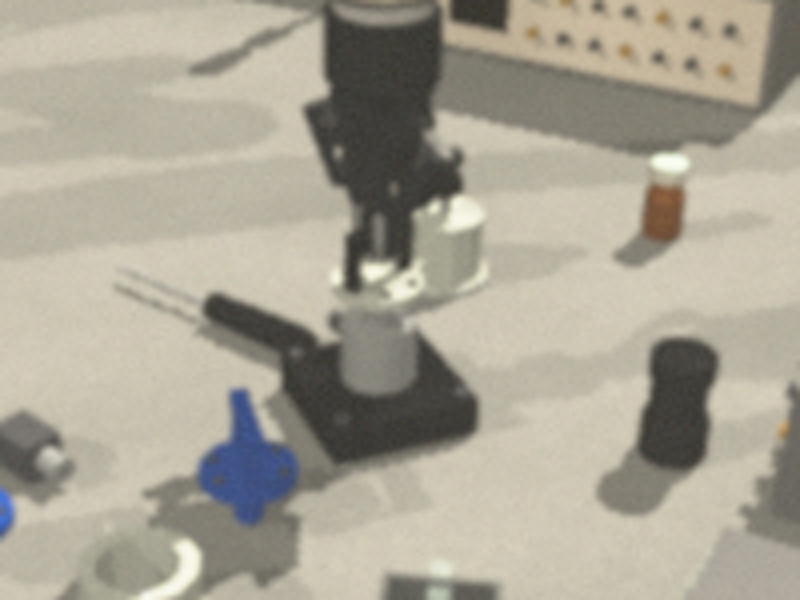

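Run:
```python
from h import *
y=YS+.35
z=.147; f0=-2.7
while z>.1405:
    z-=.001; bot.move_linear(*tgt(y,z),v=.02); f=st("%.4f"%z)
    if f[2]-f0>3.5: break
for dy in (.25,.17,.12,.08,.04,0.):
    bot.move_linear(*tgt(YS+dy,z),v=.02); st("turn %.2f"%dy)
```

```text
0.1460 F [ 0.06  0.82 -3.38] M [ 0.03 -0.03  0.02] p [0.5383 0.0471 0.1459] yaw 72.8 t 14.09
0.1450 F [ 0.38  0.48 -2.49] M [ 0.05 -0.03  0.  ] p [0.5383 0.0471 0.1449] yaw 72.8 t 14.34
0.1440 F [-0.27 -0.25 -0.17] M [-0.01  0.12 -0.04] p [0.5386 0.0469 0.1442] yaw 72.7 t 14.59
0.1430 F [-1.89  0.35  5.24] M [-0.03  0.32  0.05] p [0.5389 0.0467 0.1438] yaw 72.7 t 14.84
turn 0.25 F [-1.79  0.17  5.2 ] M [0.05 0.47 0.08] p [0.5382 0.0469 0.1437] yaw 67.0 t 15.09
turn 0.17 F [ 0.79  0.48 -2.65] M [-0.15 -0.12  0.01] p [0.5384 0.047  0.1431] yaw 62.5 t 15.34
turn 0.12 F [-0.03 -0.08 -2.7 ] M [ 0.02 -0.14  0.  ] p [0.5381 0.0472 0.1426] yaw 59.7 t 15.59
turn 0.08 F [-0.44 -1.09 -3.18] M [ 0.01 -0.01 -0.02] p [0.5379 0.0471 0.1428] yaw 57.4 t 15.84
turn 0.04 F [ 0.82  0.14 -2.46] M [ 0.01 -0.04 -0.01] p [0.538  0.0471 0.1429] yaw 55.1 t 16.09
turn 0.00 F [-1.08  1.06 -3.73] M [0.   0.01 0.05] p [0.5379 0.0471 0.143 ] yaw 52.8 t 16.34
```

Run:
```python
from h import *
z=.143
while z>.1235:
    z-=.0015; bot.move_linear(*tgt(YS,z),v=.02); f=st("%.4f"%z)
    if f[2]>14 or np.hypot(*f[:2])>8 : print("stop"); break
print(bot.get_grip_width())
```

```text
0.1415 F [ 0.06  0.72 -2.72] M [-0.01  0.    0.  ] p [0.5379 0.0471 0.1414] yaw 52.7 t 16.59
0.1400 F [ 0.02  0.64 -3.04] M [-0.07 -0.02 -0.04] p [0.5379 0.047  0.1399] yaw 52.7 t 16.84
0.1385 F [ 0.91  0.21 -3.67] M [-0.04  0.03 -0.01] p [0.5379 0.047  0.1384] yaw 52.7 t 17.09
0.1370 F [-1.03  0.06 -3.52] M [0.02 0.04 0.02] p [0.5379 0.0471 0.1369] yaw 52.7 t 17.34
0.1355 F [ 0.67 -1.04 -3.41] M [-0.02  0.01 -0.01] p [0.5379 0.047  0.1354] yaw 52.7 t 17.59
0.1340 F [-0.17 -0.2   1.7 ] M [ 0.04  0.15 -0.03] p [0.5383 0.0469 0.1344] yaw 52.7 t 17.84
0.1325 F [-0.42  0.83  2.65] M [0.13 0.1  0.1 ] p [0.5383 0.0469 0.1327] yaw 52.7 t 18.09
0.1310 F [-0.74 -0.15  3.78] M [0.09 0.05 0.03] p [0.5383 0.047  0.1311] yaw 52.7 t 18.34
0.1295 F [1.34 0.47 4.46] M [0.05 0.02 0.07] p [0.5382 0.047  0.1296] yaw 52.7 t 18.59
0.1280 F [-0.12  0.67  5.4 ] M [ 0.06 -0.05  0.05] p [0.5382 0.047  0.1281] yaw 52.7 t 18.84
0.1265 F [ 0.   -0.61  5.7 ] M [0.01 0.08 0.07] p [0.5383 0.047  0.1267] yaw 52.7 t 19.09
0.1250 F [-0.27  0.17  6.51] M [0.08 0.07 0.04] p [0.5383 0.047  0.1253] yaw 52.7 t 19.34
0.1235 F [-0.79 -0.4   7.76] M [ 0.    0.07 -0.03] p [0.5383 0.047  0.1239] yaw 52.7 t 19.59
0.01033992453051823
```

Run:
```python
from h import *
z=.1235
while z>.1175:
    z-=.0005; bot.move_linear(*tgt(YS,z),v=.01); f=st("%.4f"%z)
    if f[2]>22 or np.hypot(*f[:2])>10 : print("stop"); break
bot.dwell(.5); st("held"); print(bot.get_grip_width())
for n in ("wrist","scene","top"):
    im=bot.read_camera(n); cv2.imwrite(f"pics/{n}5.png",im[:,:,::-1])
s=cv2.imread("pics/scene5.png"); cv2.imwrite("pics/s5c.png",cv2.resize(s[150:250,270:390],None,fx=6,fy=6,interpolation=cv2.INTER_CUBIC))
```

```text
0.1230 F [-0.85 -0.36  7.46] M [ 0.    0.17 -0.03] p [0.5383 0.0469 0.1234] yaw 52.7 t 19.84
0.1225 F [-0.59  0.25  6.91] M [-0.02  0.23 -0.04] p [0.5383 0.0469 0.123 ] yaw 52.7 t 20.09
0.1220 F [-1.28  0.57  8.52] M [0.05 0.2  0.04] p [0.5383 0.0469 0.1225] yaw 52.7 t 20.34
0.1215 F [-1.31 -0.09 12.53] M [ 0.08  0.45 -0.  ] p [0.5383 0.047  0.1225] yaw 52.7 t 20.59
0.1210 F [-3.12  0.06 15.88] M [ 0.14  0.59 -0.04] p [0.5383 0.047  0.1224] yaw 52.7 t 20.84
0.1205 F [-3.47  0.47 20.04] M [0.17 0.82 0.05] p [0.5383 0.047  0.1224] yaw 52.7 t 21.09
0.1200 F [-4.96  2.14 24.62] M [ 0.29  1.1  -0.03] p [0.5383 0.047  0.1224] yaw 52.7 t 21.34
stop
held F [-5.49  1.04 24.99] M [0.26 1.1  0.03] p [0.5383 0.047  0.1224] yaw 52.7 t 21.84
0.010241744655131649
```

View pics/s5c.png

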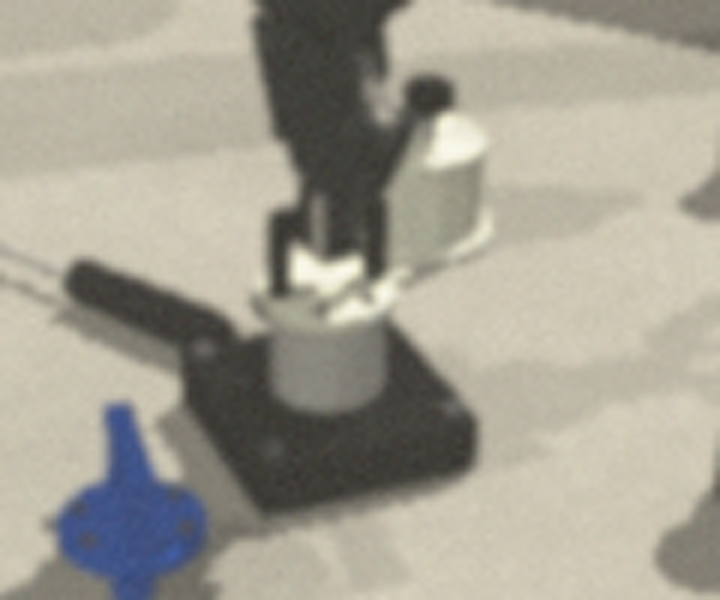

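View pics/wrist5.png

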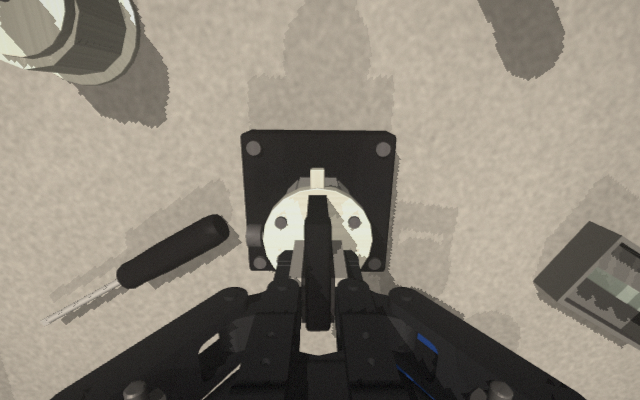

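View pics/top5.png

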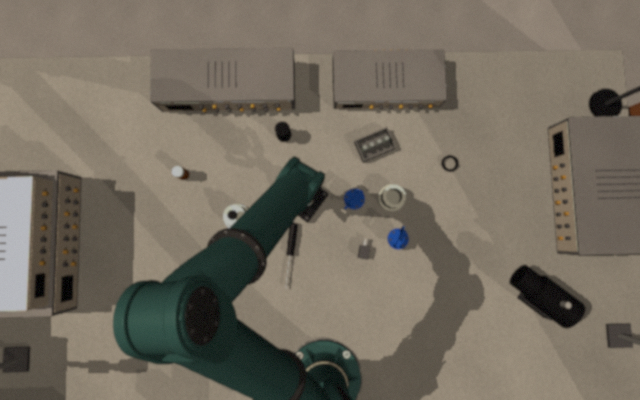

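Run:
```python
from h import *
st("final"); bot.job_done()
```

```text
final F [-4.67  1.07 25.32] M [ 0.23  1.13 -0.01] p [0.5383 0.047  0.1224] yaw 52.7 t 21.99
the job is handed in; nothing more can be done
```

The keyed carrier is fully home on the hub, still gripped and held pressed down, and I handed the job in at 22.0 s.

- **What I did:** I took the bail-handled carrier from its cup (top picture at about (393, 195)). A wrist close-up confirmed the tab, and the two blue look-alikes and the knobbed carrier were left alone. I started the stem tip 9 mm into the bore about 0.35 rad off the keyway and lowered it until the key rested on the hub's face. I then turned it until the resisting force vanished and pushed it down against the spring.
- **Seating:** The key rested on the face with the TCP at about 143.8 mm and the spring began to push at 134.4 mm. The carrier stopped hard at 122.4 mm; I expected 122.1 mm for flush. That is 12.0 mm of spring travel, matching the ejector's fully-home value.
- **Hold:** The push stays at a steady 25 N down, about 14 N more than the spring. The grip reads 10.2 mm, unchanged since the lift, where the handle is 12 mm wide.
- **Pictures:** The last pictures show the flange on the hub, the tab in line with the stage, and the other things where they were.
- **Disagreements:** One reading of the slot's direction gave 54.8° where the block's edges gave 52.5°. I used 52.7°, within the key's tolerance. A side force of about 5 N remains at the wrist while pressing.

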